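# Set the hold-down screw on a heat-sink fixture

## Robot

A 7-joint arm with a two-finger parallel gripper is mounted at the origin on the work surface. World frame = base frame: x ahead of the robot, y to its left, z up, the work surface at z = 0. Lengths are in m, angles in rad, forces in N, time in s.
With the tool pointing down it reaches from about 0.425 to 0.975 m from the base axis. Payload 16.7 kg.
Tool frame: the origin (TCP) lies midway between the tips of the shut fingers; the grasp point (between the pads) lies 19 mm behind it; z points along the fingers, y is the line along which they close (so a half turn about z gives the same grasp; the last joint's range is limited). The gripper opens to 85 mm and grips with 20 to 120 N. Pads are 22 mm wide; open, the fingers measure 114 mm over their backs; the gripper's body (76 mm by 85 mm) begins 54 mm behind the grasp point. The pads swing forward as they close: fully open they stand 13 mm farther back than shut.
Start: joints at [1.101, 0.426, 0.074, 1.606, -0.034, 1.111, -0.067], TCP at [0.212, -0.641, 0.231] pointing down, gripper open.
Joint ranges: [-2.85, 2.85], [-0.5, 2.14], [-1.23, 1.37], [0.21, 2.46], [-1.02, 4.16], [0.16, 2.05], [-2.73, 2.73]. Speed limits (rad/s): [1.89, 1.89, 2.39, 2.39, 3.01, 3.01, 3.01].

## Interface

Orientations are given as a rotation vector (axis times angle).
In Python, from workcell import ctrl gives the robot as it stands.
- The arm moves only by the shell command python3 -m inch 'ROWS'. ROWS is JSON, a list of rows, each a list of 3 entries, a list of its own where there are three numbers: the shift along the tool's x, y, z each as a share of 0.05 m, from -1 to 1, then the turn about the tool's z as a share of 4 degrees, from -1 to 1, then the finger opening in mm, from 0 to 85.4. In form: [[[dx, dy, dz], roll, claw], ...]. A call has 1 to 10 rows; each row shifts and turns the commanded pose from where the row before left it, along the tool's axes as they then stand; what a row does not reach is not made up. A row lasts 1/8 s, in which the tool goes at most 62.5 mm and 10.7 degrees, less where a joint would pass 70% of its speed; a pose out of reach is approached as far as the arm can. A call with a number of a shift or a turn outside -1 to 1 is refused whole. A call with a gripper value outside its range is refused whole. The fingers move at their own pace and stop on an object; the grip force is fixed at half the most. Time passes only in rows, so rows that do not move let the fingers close. It gives the time, the measured TCP pose, the force, the opening and the grip force at its end, in the units of the state.
- ctrl.state(): the state, without advancing time (a new reading comes with each control period).
- ctrl.get_image(name): name is "scene" or "top"; returns a dict with "img" (420x560x3 uint8, red, green, blue), "fovy" (degrees; the focal length in pixels is half the picture's height over the tangent of half this angle, whatever the lens; pixels are square), "cx", "cy" (the principal point, pixels), "world_to_cam" (4x4, takes a point from world to camera coordinates). Camera axes: x right, y up, looking along -z (the intrinsics and any distortion apply to the point x, -y, -z); pixel columns grow to the right and rows downward; lengths in m; the calibration is good to about 2 mm. A picture is of the moment at which its call begins. There is no depth.
- ctrl.hand_in(): hands the job in; it is judged then, once.
The state is a dict: "time_s": time; "qpos": joint angles; "qd": joint speeds; "joint_torque": joint torques, N m; "eef_pos": TCP position; "tool_rot": TCP orientation; "force": force on the tool from outside, world axes, zero at the start; "wrist_torque": the same for the moment, N m; "gripper_width": opening from 0.0 (shut) to 1.0 (fully open); "gripper_force": force on a finger pad.
Only numpy, scipy, OpenCV 4.12 (cv2) and the standard library are available. Lean on these libraries where they do the work, as an engineer would, in place of code of your own. Each camera call takes 0.05 s, during which the arm holds its last target. There are 200 camera calls.

## Task

Set the hold-down screw of the blue fixture: turn the wing screw clockwise until its foot bottoms on the heat-sink block, finger-tight but not forced, then back it off half a turn and leave it there, so that the block is kept in but not pinched. Leave everything else on the table where it is.

Things in the scene. Friction and masses are not known exactly. Their poses are not given: they have to be found in the camera images.
- fixture: Fixed fixture: blue base 130 x 170 x 24 mm, steel posts at its y = -68 and +68 mm, over them an aluminium beam (34 mm along x, 170 mm along y, underside 88 mm, top 110 mm above the table) with a brass nut boss (30 mm across, top at 118 mm) in its middle; bolt heads at the beam's ends rise to 116 mm. Origin: centre of the base's underside, on the screw's axis; z up.
- wing: Wing of the upright thumbscrew, above the beam: hub 26 mm across (14 mm below to 18 mm above the origin), two upright flat wings, 8 mm thick, 22 mm high (11 mm below to 11 above), reaching 43 mm from the axis; one yellow, one dark. Origin: on the axis, half-way up the wings, 147 to 152 mm above the table at the start. x runs along the yellow wing, z up. Free all round.
- spindle: The screw's brass spindle (12 mm thick) with its steel foot (22 mm across). Origin: centre of the foot's underside. Clockwise from above lowers wing, spindle and foot together by 10 mm a turn (right-hand fast thread). It turns with about 2 N of push at 33 mm from the axis, and stays where it is left.
- foot (a point): Centre of the flat underside of the screw's foot, which bottoms hard on the block. From the start that takes some 0.7 to 1.6 turns; how many, and at which wing angle, differs each time.
- part: Finned aluminium heat-sink block in the well of the fixture's base, under the screw, fixed there; core 36 x 46 mm, 36 mm high. Origin: centre of its underside, sunk in the base by an amount that differs by 4 mm from time to time.
- part_top (a point): Centre of the block's flat top, 36 mm above its origin, z up; the foot is 7 to 16 mm above it at the start.
- driver: Bystander: orange-handled screwdriver 160 mm long, lying beside the fixture. Leave it.
- spool: Bystander: metal spool 54 mm across, 40 mm high, standing. Leave it.
- sink: Bystander: small loose aluminium heat sink 36 x 36 x 26 mm. Leave it.
- phone: Bystander: black phone 150 x 72 x 9 mm. Leave it.
- flux: Bystander: jar with red lid, 44 mm across, 50 mm high. Leave it.
- wrench: Bystander: wrench 150 mm long. Leave it.
- pot: Bystander: blue ceramic pot 68 mm across, 45 mm high. Leave it.

How it is judged:
By the outcome, as a careful person would: the job done as asked, in the order asked, and still so for the second after the job is handed in, with the robot touching nothing.
It also fails if it takes over 72 s, if anything falls off the work surface, if the arm or the gripper's body presses on something with over 40 N, if the wrist force passes 120 N, or if a joint passes its speed limit or range.

## Working session

There is one attempt and no reset: what is moved stays moved. The work goes in short steps, Python scripts to look and compute and a shell command to move; the robot and the scene stay as the last step left them, time stands still between calls to the robot, and variables do not carry over. Pictures are saved under pics/ and viewed, at most 10 in all, crops included, and the job is handed in when it is done.

```bash
mkdir -p pics; ls; cat > h.py <<'E'
import numpy as np, cv2
from workcell import ctrl
def shot(n,f=None):
    d=ctrl.get_image(n)
    if f: cv2.imwrite('pics/'+f,d['img'][:,:,::-1])
    return d
def K(d):
    f=d['img'].shape[0]/2/np.tan(np.radians(d['fovy'])/2); return f
def proj(d,p):
    c=d['world_to_cam']@np.r_[p,1]; f=K(d); return d['cx']+f*c[0]/-c[2], d['cy']-f*c[1]/-c[2]
def ray(d,u,v):
    f=K(d); M=np.array(d['world_to_cam']); R=M[:3,:3]; o=-R.T@M[:3,3]
    r=R.T@np.array([(u-d['cx'])/f,-(v-d['cy'])/f,-1]); return o,r
def onz(d,u,v,z):
    o,r=ray(d,u,v); return o+r*(z-o[2])/r[2]
E
python3 - <<'E'
from h import *
a=shot('scene','s0.png');b=shot('top','t0.png')
for d in(a,b): print({k:v for k,v in d.items() if k!='img'}, ray(d,280,210))
print(ctrl.state())
E
```

```text
pics
{'fovy': 52.106818495570685, 'cx': 278.4912844090335, 'cy': 206.7836624755402, 'world_to_cam': array([[-0.35798246,  0.93371846, -0.00428878,  0.20852926],
       [-0.7635931 , -0.29010771,  0.57685621,  0.37130067],
       [ 0.53737709,  0.2097793 ,  0.81683445, -1.44301029],
       [ 0.        ,  0.        ,  0.        ,  1.        ]])} (array([1.13361312, 0.21572325, 0.96540775]), array([-0.53291685, -0.20432751, -0.82116886]))
{'fovy': 57.38585095641616, 'cx': 282.2842216705527, 'cy': 220.25730088508536, 'world_to_cam': array([[ 0.02752779, -0.99947545,  0.01706032, -0.01697734],
       [ 0.98529902,  0.0300081 ,  0.16818249, -0.5716799 ],
       [-0.16860622,  0.01217982,  0.98560824, -1.16817761],
       [ 0.        ,  0.        ,  0.        ,  1.        ]])} (array([0.36678099, 0.01441479, 1.24780166]), array([ 0.19478295, -0.00542735, -0.98121367]))
{'time_s': 0.1, 'qpos': array([ 1.10152985,  0.42668334,  0.07385347,  1.60657617, -0.03409711,
        1.110784  , -0.0670741 ]), 'qd': array([ 0.00016305, -0.00084069,  0.00039754, -0.00330352,  0.00048817,
        0.0019557 , -0.00173645]), 'joint_torque': array([ 4.92010557e-03, -9.51519799e+01,  3.76954034e+00, -4.64395773e+01,
        1.95465755e-02,  6.59453523e-03,  4.92835375e-05]), 'eef_pos': array([ 0.21203498, -0.64042934,  0.23065674]), 'tool_rot': array([-3.10038150e+00, -4.99957116e-01,  4.33405078e-04]), 'force': array([-0.23376443,  0.72833443,  0.12114886]), 'wrist_torque': array([-0.0143622 , -0.00643051, -0.01476875]), 'gripper_force': 0.0, 'gripper_width': 0.9998451778014128}
```

View pics/s0.png

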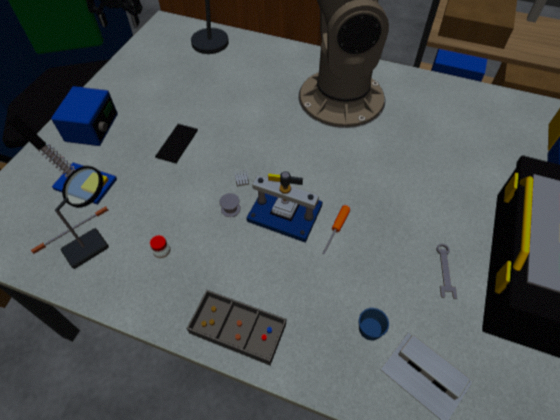

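View pics/t0.png

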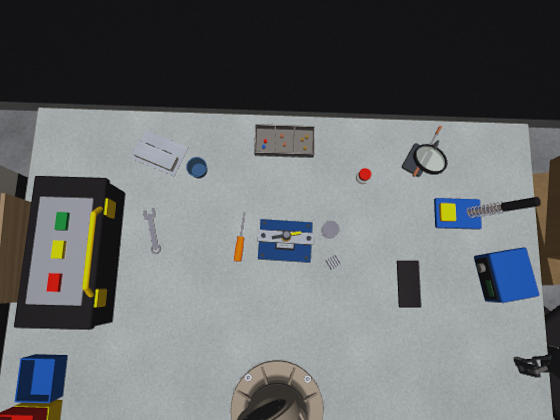

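Scene: fixture near (285,205); wing yellow to the left, dark to the right. Top: fixture near (285,240), wing hub near (286,236), yellow toward the right (296,234). I'll crop both closer and measure.

```bash
python3 - <<'E'
from h import *
a=shot('scene');b=shot('top')
A=cv2.resize(a['img'][160:245,235:345],None,fx=5,fy=5,interpolation=cv2.INTER_CUBIC)[:, :, ::-1]
B=cv2.resize(b['img'][210:270,250:320],None,fx=7,fy=7,interpolation=cv2.INTER_CUBIC)[:,:,::-1]
out=np.zeros((600,800,3),np.uint8)
A=cv2.resize(A,(400,309));B=cv2.resize(B,(400,343));out[:309,:400]=A;out[:343,400:]=B
cv2.imwrite('pics/c0.png',out)
for n,d,r in(('s',a,(160,245,235,345)),('t',b,(205,270,245,325))):
    y0,y1,x0,x1=r; h=cv2.cvtColor(d['img'],cv2.COLOR_RGB2HSV)[y0:y1,x0:x1]
    for c,lo,hi in(('blue',(100,120,40),(130,255,255)),('yel',(20,140,80),(34,255,255))):
        m=cv2.inRange(h,lo,hi); ys,xs=np.nonzero(m)
        print(n,c,len(xs),xs.mean()+x0,ys.mean()+y0,xs.min()+x0,xs.max()+x0,ys.min()+y0,ys.max()+y0)
        if c=='blue': 
            bx=cv2.boxPoints(cv2.minAreaRect(np.c_[xs+x0,ys+y0].astype(np.float32)));print(bx)
            if n=='t':
                for p in bx: print(onz(d,*p,0.024))
                print('ctr',onz(d,*bx.mean(0),0.024))
        else: print(onz(d,xs.mean()+x0,ys.mean()+y0,.155))
E
```

```text
s blue 1358 282.9234167893962 217.78129602356407 247 321 194 238
[[245.42358 221.35985]
 [256.87262 182.43309]
 [321.73248 201.50954]
 [310.28345 240.4363 ]]
s yel 85 276.88235294117646 180.48235294117646 268 289 174 191
[ 0.52926225 -0.02386384  0.155     ]
t blue 1223 284.6312346688471 241.60670482420278 258 311 219 261
[[257.4715  258.19174]
 [260.0166  218.74306]
 [312.2508  222.113  ]
 [309.7057  261.5617 ]]
[0.45144334 0.07477772 0.024     ]
[0.57890887 0.07144361 0.024     ]
[ 0.57299556 -0.09787403  0.024     ]
[ 0.44552516 -0.09159749  0.024     ]
ctr [ 0.51166159 -0.01075584  0.024     ]
t yel 34 293.11764705882354 234.2941176470588 282 300 231 240
[ 0.51377387 -0.03133327  0.155     ]
```

View pics/c0.png

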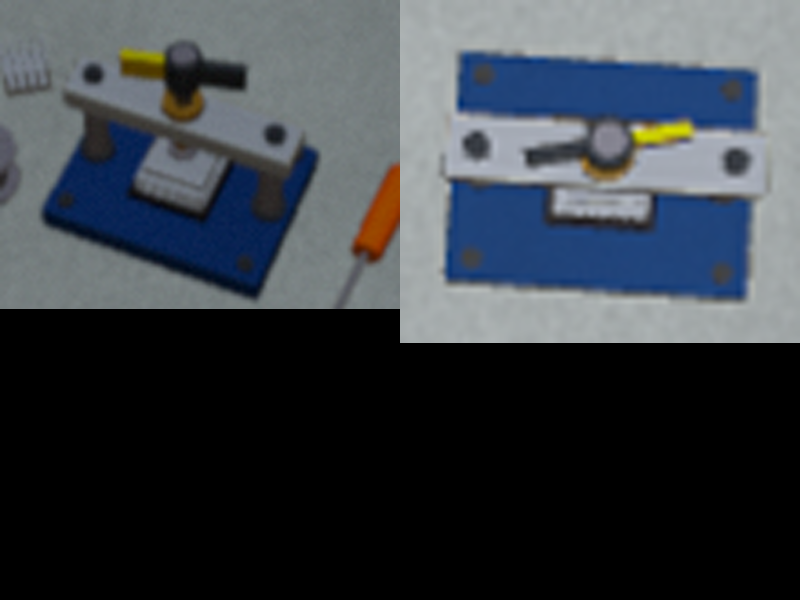

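The crops show the wing clearly. Top crop: yellow tip (692,128), dark tip (527,157), hub top (608,140). Scene crop: yellow tip (121,60), dark tip (246,77), hub top (183,48). The base measures 127 x 169 mm, which matches its stated size. Next I'll triangulate the hub and wing and work out the tool angles.

```bash
python3 - <<'E'
from h import *
from scipy.spatial.transform import Rotation as R
a=shot('scene');b=shot('top')
S=lambda x,y:(235+x/3.636-.4,160+y/3.636-.4); T=lambda x,y:(250+x/5.714-.4,210+y/5.714-.4)
def tri(p,q):
    o1,r1=ray(a,*S(*p));o2,r2=ray(b,*T(*q));A=np.c_[r1,-r2];s=np.linalg.lstsq(A,o2-o1,rcond=None)[0]
    x,y=o1+s[0]*r1,o2+s[1]*r2;return (x+y)/2,np.linalg.norm(x-y)
for n,p,q in(('yel',(121,60),(692,128)),('dark',(246,77),(527,157)),('hub',(183,48),(608,140)),('bolt1',(93,73),(737,160)),('bolt2',(275,133),(476,145))): print(n,*tri(p,q))
for n,q,z in(('yel',(692,128),.155),('dark',(527,157),.155),('hub',(608,140),.168),('b1',(737,160),.116),('b2',(476,145),.116)): print(n,onz(b,*T(*q),z))
s=ctrl.state();print(R.from_rotvec(s['tool_rot']).as_matrix().round(3),s['qpos'])
E
```

```text
yel [ 0.51478303 -0.15296607  0.15583634] 0.1987916467948182
dark [ 0.50147194 -0.06926591  0.15595099] 0.20188052309179552
hub [ 0.50634479 -0.109435    0.17411811] 0.19482597309326066
bolt1 [ 0.50397693 -0.18200922  0.11950658] 0.20403989342453296
bolt2 [ 0.51331803 -0.04579979  0.12018846] 0.20835372959488338
yel [ 0.52712268 -0.25515935  0.155     ]
dark [ 0.50988676 -0.17163795  0.155     ]
hub [ 0.51791889 -0.20987191  0.168     ]
b1 [ 0.51667904 -0.28816576  0.116     ]
b2 [ 0.52050682 -0.1516064   0.116     ]
[[ 0.949  0.314 -0.   ]
 [ 0.314 -0.949  0.   ]
 [-0.    -0.    -1.   ]] [ 1.10149326  0.4263184   0.07389209  1.60617935 -0.03409714  1.11079048
 -0.06709336]
```

```bash
python3 - <<'E'
from h import *
a=shot('scene');b=shot('top')
S=lambda x,y:(235+x/3.636-.4,160+y/3.636-.4); T=lambda x,y:(250+(x-400)/5.714-.4,210+y/5.714-.4)
def tri(p,q):
    o1,r1=ray(a,*S(*p));o2,r2=ray(b,*T(*q));A=np.c_[r1,-r2];s=np.linalg.lstsq(A,o2-o1,rcond=None)[0]
    x,y=o1+s[0]*r1,o2+s[1]*r2;return (x+y)/2,np.linalg.norm(x-y)
for n,p,q in(('yel',(121,60),(692,128)),('dark',(246,77),(527,157)),('hub',(183,48),(608,140)),('bolt1',(93,73),(737,160)),('bolt2',(275,133),(476,145))): print(n,*tri(p,q))
for n,q,z in(('yel',(692,128),.155),('dark',(527,157),.155),('hub',(608,140),.168),('b1',(737,160),.116),('b2',(476,145),.116)): print(n,onz(b,*T(*q),z))
E
```

```text
yel [ 0.52129651 -0.05199977  0.15061962] 0.002664781152016174
dark [0.50427006 0.03100005 0.14920263] 0.0028626819942902393
hub [ 0.5116171  -0.01020387  0.16995136] 0.0006783783605848569
bolt1 [ 0.51053901 -0.07828334  0.11261793] 0.00243290762301677
bolt2 [0.51459758 0.05771006 0.11214751] 0.0016346886025324738
yel [ 0.52107418 -0.05300861  0.155     ]
dark [0.50391363 0.02953715 0.155     ]
hub [ 0.51197474 -0.01057519  0.168     ]
b1 [ 0.51047869 -0.07917144  0.116     ]
b2 [0.51429997 0.05677453 0.116     ]
```

Axis ≈ (0.5125, -0.0105), hub top ≈ 0.169 (so the wing origin is ≈ 0.150), wing at -78.4°/101.6°. Both views agree within 3 mm. Moving over it now, rolling as I go.

```bash
cat > st.py <<'E'
from h import *
from scipy.spatial.transform import Rotation as R
s=ctrl.state();M=R.from_rotvec(s['tool_rot']).as_matrix();y=np.degrees(np.arctan2(M[1,0],M[0,0]))
e=np.array([.5125,-.0105])-s['eef_pos'][:2]
print('t%.2f'%s['time_s'],'pos',s['eef_pos'].round(4),'yaw %.2f'%y,'j7 %.3f'%s['qpos'][6],'tool err mm',(M[:2,:2].T@e*1000).round(1),'F',s['force'].round(1),'F tool',(M.T@s['force']).round(1),'T',s['wrist_torque'].round(3),'w %.3f gf %.1f'%(s['gripper_width'],s['gripper_force']),'tilt',(M[2,:]).round(4))
E
python3 -m inch '[[[0.6,-0.6,0],0,85],[[0.6,-0.6,0],0,85],[[0.6,-0.6,0],0,85]]'; python3 st.py
python3 -m inch '[[[0,0,0],-1,85],[[0,0,0],-1,85]]'; python3 st.py
```

```text
time_s: 0.78
eef_pos: [0.2698, -0.5258, 0.2313]
tool_rot: [3.102, 0.5, 0.0]
force: [1.1, -0.5, -1.0]
gripper_width: 1.0
gripper_force: 0.0
t0.78 pos [ 0.2698 -0.5258  0.2313] yaw 18.31 j7 -0.254 tool err mm [ 392.3 -412.9] F [ 1.1 -0.5 -1. ] F tool [0.9 0.8 1. ] T [-0.001 -0.007  0.056] w 1.000 gf 0.0 tilt [ 1.e-04  0.e+00 -1.e+00]
time_s: 1.02
eef_pos: [0.2698, -0.5266, 0.2316]
tool_rot: [3.057, 0.72, 0.0]
force: [-2.0, -1.0, -0.0]
gripper_width: 0.997
gripper_force: 0.0
t1.02 pos [ 0.2698 -0.5266  0.2316] yaw 26.51 j7 -0.117 tool err mm [ 447.6 -353.5] F [-2. -1. -0.] F tool [-2.2  0.   0. ] T [ 0.001  0.021 -0.009] w 0.997 gf 0.0 tilt [ 1.e-04  5.e-04 -1.e+00]
```

```bash
python3 - <<'E'
from h import *
a=shot('scene')
A=cv2.resize(a['img'][180:225,260:320],None,fx=13,fy=13,interpolation=cv2.INTER_CUBIC)[:, :, ::-1]
A=cv2.convertScaleAbs(A,alpha=1.3)
cv2.imwrite('pics/c1.png',A)
ax=[.5125,-.0105]
for z in(.024,.04,.05,.06,.07,.088,.110,.118,.168): print(z,[round((p-o+.5)*13) for p,o in zip(proj(a,ax+[z]),(260,180))])
E
python3 -m inch '[[[0.7,-0.54,0],-1,85],[[0.7,-0.54,0],-1,85],[[0.7,-0.54,0],-1,85],[[0.7,-0.54,0],-1,85],[[0.7,-0.54,0],-1,85]]'; python3 st.py
```

```text
0.024 [320, 370]
0.04 [321, 325]
0.05 [321, 296]
0.06 [322, 267]
0.07 [322, 237]
0.088 [323, 183]
0.11 [323, 114]
0.118 [324, 89]
0.168 [326, -77]
time_s: 1.7
eef_pos: [0.3377, -0.3165, 0.2314]
tool_rot: [2.887, 1.237, 0.0]
force: [1.0, -0.0, -0.3]
gripper_width: 0.994
gripper_force: 0.0
t1.70 pos [ 0.3377 -0.3165  0.2314] yaw 46.38 j7 -0.165 tool err mm [342.1 -84.6] F [ 1.  -0.  -0.3] F tool [0.7 0.7 0.3] T [ 0.055 -0.025 -0.05 ] w 0.994 gf 0.0 tilt [ 1.e-04  3.e-04 -1.e+00]
```

View pics/c1.png

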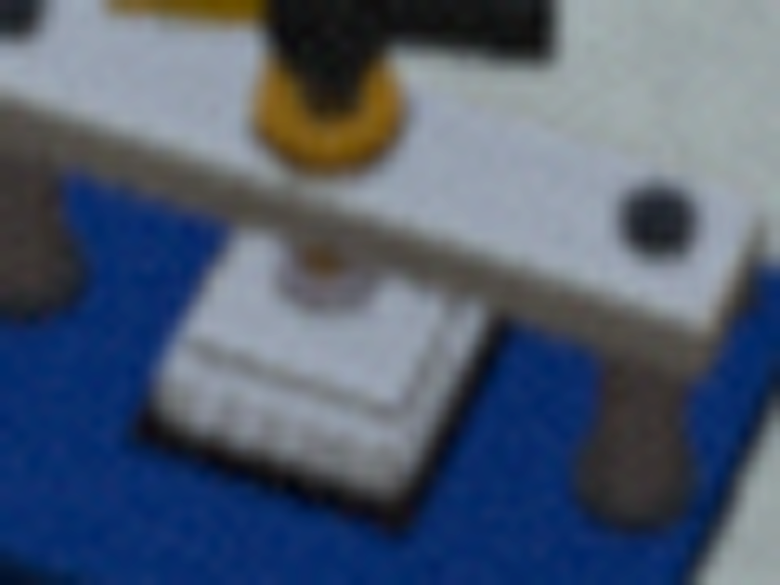

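Foot front rim at (330,312) and the block's front top edge around (295,380) give foot z≈0.060 and block top ≈0.046. The gap is ≈14 mm, so ≈1.4 turns (about 500°). I'll start the grip about 27° off the wing so each stroke can be ~180°.

```bash
python3 -m inch '[[[0.97,-0.24,0],-1,85],[[0.985,-0.17,0],-1,85],[[0.995,-0.1,0],-1,85],[[1,-0.03,0],-1,85],[[1,0.04,0],-1,85],[[0.99,0.11,0],-1,85],[[0.98,0.18,0],-1,85],[[0,0,0],-1,85],[[0,0,0],-1,85]]' >/dev/null; python3 -m inch '[[[0,0,0],-1,80],[[0,0,0],-1,75],[[0,0,0],-1,70],[[0,0,0],-1,65],[[0,0,0],-1,65],[[0,0,0],-1,65],[[0,0,0],-1,65],[[0,0,0],-1,65],[[0,0,0],-1,65],[[0,0,0],-1,65]]'>/dev/null; python3 st.py
```

```text
t4.08 pos [ 0.512  -0.0151  0.2314] yaw 122.37 j7 0.338 tool err mm [3.6 2.9] F [ 0.6 -0.7  0.3] F tool [-0.9  0.1 -0.3] T [-0.035 -0.006 -0.043] w 0.758 gf 0.0 tilt [ 0.e+00  1.e-04 -1.e+00]
```

```bash
python3 -m inch '[[[0.072,0.058,0.6],-1,50],[[0,0,0.85],0,50],[[0,0,0.4],0,50],[[0,0,0],0,50]]'>/dev/null; python3 st.py; python3 - <<'E'
from h import *
a=shot('scene');b=shot('top')
A=cv2.resize(a['img'][140:215,240:330],(400,333),interpolation=cv2.INTER_CUBIC)
B=cv2.resize(b['img'][205:265,250:322],(400,333),interpolation=cv2.INTER_CUBIC)
cv2.imwrite('pics/c2.png',np.hstack([A,B])[:,:,::-1])
E
```

```text
t4.58 pos [ 0.5117 -0.0104  0.1377] yaw 126.27 j7 0.302 tool err mm [-0.6  0.6] F [0.1 0.  0.2] F tool [-0.1  0.1 -0.2] T [-0.034 -0.058  0.016] w 0.588 gf 0.0 tilt [ 0.0019 -0.0018 -1.    ]
```

View pics/c2.png

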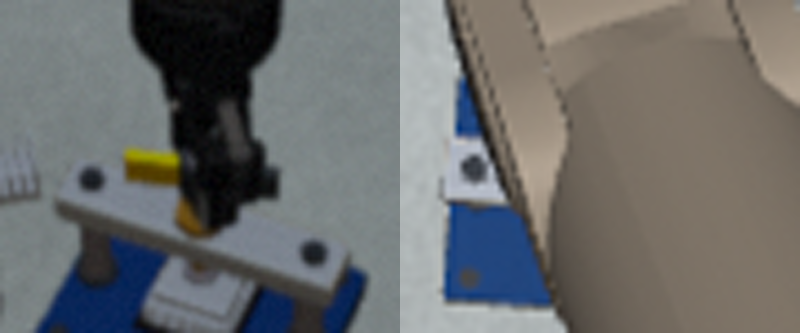

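Scene crop: the fingers straddle the hub, with the yellow wing at (150,165) free on the left and the dark wing at (270,185) free on the right. The arm hides the top view. Closing.

```bash
python3 -m inch '[[[0,0,0],0,30],[[0,0,0],0,20],[[0,0,0],0,20],[[0,0,0],0,20]]'>/dev/null; python3 st.py
```

```text
t5.17 pos [ 0.5124 -0.011   0.14  ] yaw 126.28 j7 0.303 tool err mm [0.3 0.3] F [-8.6 -3.3 14.8] F tool [  2.4  -8.9 -14.8] T [-6.860e-01  1.676e+00  1.000e-03] w 0.283 gf 58.0 tilt [-1.3e-03 -4.0e-04 -1.0e+00]
```

```bash
python3 -m inch '[[[0,-0.01,-0.02],0,20],[[0,0,0],0,20]]'>/dev/null; python3 st.py;  python3 -m inch '[[[0,0,0.002],1,20],[[0,0,0.002],1,20],[[0,0,0.002],1,20],[[0,0,0.002],1,20]]'>/dev/null; python3 st.py
```

```text
t5.42 pos [ 0.5123 -0.011   0.1403] yaw 126.29 j7 0.305 tool err mm [0.3 0.5] F [-2.8 -2.3  2.1] F tool [-0.2 -3.6 -2.1] T [-0.541  0.334 -0.032] w 0.284 gf 59.9 tilt [-7.e-04  3.e-04 -1.e+00]
t5.92 pos [ 0.5123 -0.0109  0.1398] yaw 110.18 j7 0.046 tool err mm [0.3 0.3] F [-1.3 -3.1  2.2] F tool [-2.5 -2.3 -2.2] T [-0.606  0.221  0.07 ] w 0.277 gf 60.3 tilt [-5.e-04  4.e-04 -1.e+00]
```

Forces are small and Tz = 0.07 N·m, which is the expected running torque. Continuing with a torque guard between calls.

```bash
cat > ok.py <<'E'
import sys
from workcell import ctrl
s=ctrl.state();t=s['wrist_torque'][2];print('Tz %.3f j7 %.3f'%(t,s['qpos'][6]),s['force'].round(1))
sys.exit(abs(t)>float(sys.argv[1]) or max(abs(s['force']))>25)
E
P='python3 -m inch'; 
$P '[[[0,0,0.0022],1,20],[[0,0,0.0022],1,20],[[0,0,0.0022],1,20],[[0,0,0.0022],1,20],[[0,0,0.0022],1,20],[[0,0,0.0022],1,20],[[0,0,0.0022],1,20],[[0,0,0.0022],1,20],[[0,0,0.0022],1,20],[[0,0,0.0022],1,20]]'>/dev/null; python3 ok.py .2 &&
$P '[[[0,0,0.0022],1,20],[[0,0,0.0022],1,20],[[0,0,0.0022],1,20],[[0,0,0.0022],1,20],[[0,0,0.0022],1,20],[[0,0,0.0022],1,20],[[0,0,0.0022],1,20],[[0,0,0.0022],1,20],[[0,0,0.0022],1,20],[[0,0,0.0022],1,20]]'>/dev/null; python3 ok.py .2 &&
$P '[[[0,0,0.0022],1,20],[[0,0,0.0022],1,20],[[0,0,0.0022],1,20],[[0,0,0.0022],1,20],[[0,0,0.0022],1,20],[[0,0,0.0022],1,20],[[0,0,0.0022],1,20],[[0,0,0.0022],1,20],[[0,0,0.0022],1,20],[[0,0,0.0022],1,20]]'>/dev/null; python3 ok.py .2 &&
$P '[[[0,0,0.0022],1,20],[[0,0,0.0022],1,20],[[0,0,0.0022],1,20],[[0,0,0.0022],1,20],[[0,0,0.0022],1,20],[[0,0,0.0022],1,20],[[0,0,0.0022],1,20],[[0,0,0.0022],1,20]]'>/dev/null; python3 st.py
```

```text
Tz 0.031 j7 -0.601 [ 1.4 -2.9 -0.5]
Tz 0.031 j7 -0.601 [ 1.4 -2.9 -0.5]
Tz 0.031 j7 -0.601 [ 1.4 -2.9 -0.5]
t7.17 pos [ 0.5126 -0.0109  0.1388] yaw 70.18 j7 -0.601 tool err mm [ 0.3 -0.2] F [ 1.4 -2.9 -0.5] F tool [-2.3  2.3  0.5] T [-0.632 -0.162  0.031] w 0.284 gf 60.2 tilt [ 2.0e-04  1.1e-03 -1.0e+00]False
False
False
```

```bash
sed -i 's/sys.exit(\(.*\))$/sys.exit(int(\1))/' ok.py
python3 -m inch '[[[0,0,0.0022],1,20],[[0,0,0.0022],1,20],[[0,0,0.0022],1,20],[[0,0,0.0022],1,20],[[0,0,0.0022],1,20],[[0,0,0.0022],1,20],[[0,0,0.0022],1,20],[[0,0,0.0022],1,20],[[0,0,0.0022],1,20],[[0,0,0.0022],1,20]]'>/dev/null; python3 ok.py .2 &&
python3 -m inch '[[[0,0,0.0022],1,20],[[0,0,0.0022],1,20],[[0,0,0.0022],1,20],[[0,0,0.0022],1,20],[[0,0,0.0022],1,20],[[0,0,0.0022],1,20],[[0,0,0.0022],1,20],[[0,0,0.0022],1,20],[[0,0,0.0022],1,20],[[0,0,0.0022],1,20]]'>/dev/null; python3 ok.py .2 &&
python3 -m inch '[[[0,0,0.0022],1,20],[[0,0,0.0022],1,20],[[0,0,0.0022],1,20],[[0,0,0.0022],1,20],[[0,0,0.0022],1,20],[[0,0,0.0022],1,20],[[0,0,0.0022],1,20],[[0,0,0.0022],1,20],[[0,0,0.0022],1,20]]'>/dev/null; python3 st.py
```

```text
Tz 0.069 j7 -1.251 [ 3.3 -4.5 -0.7]
Tz 0.036 j7 -1.904 [ 3.3 -6.1 -0.4]
t10.80 pos [ 0.5127 -0.0116  0.1355] yaw -45.85 j7 -2.491 tool err mm [-0.9 -0.6] F [ 1.9 -7.2 -0.5] F tool [6.5 3.7 0.5] T [-1.55  -0.467  0.102] w 0.283 gf 60.0 tilt [ 1.5e-03 -5.0e-04 -1.0e+00]
```

```bash

python3 -m inch '[[[0,0,0.0022],1,20],[[0,0,0.0022],1,20],[[0,0,0],0,52],[[0,0,0],0,52],[[0,0,-0.5],0,52],[[0,0,-0.5],0,52],[[0,0,0],-1,52],[[0,0,0],-1,52],[[0,0,0],-1,52],[[0,0,0],-1,52]]'>/dev/null; python3 st.py
python3 -m inch '[[[0,0,0],-1,52],[[0,0,0],-1,52],[[0,0,0],-1,52],[[0,0,0],-1,52],[[0,0,0],-1,52],[[0,0,0],-1,52],[[0,0,0],-1,52],[[0,0,0],-1,52],[[0,0,0],-1,52],[[0,0,0],-1,52]]'>/dev/null
python3 -m inch '[[[0,0,0],-1,52],[[0,0,0],-1,52],[[0,0,0],-1,52],[[0,0,0],-1,52],[[0,0,0],-1,52],[[0,0,0],-1,52],[[0,0,0],-1,52],[[0,0,0],-1,52],[[0,0,0],-1,52],[[0,0,0],-1,52]]'>/dev/null
python3 -m inch '[[[0,0,0],-1,52],[[0,0,0],-1,52],[[0,0,0],-1,52],[[0,0,0],-1,52],[[0,0,0],-1,52],[[0,0,0],-1,52],[[0,0,0],-1,52],[[0,0,0],-1,52],[[0,0,0],-1,52],[[0,0,0],-1,52]]'>/dev/null
python3 -m inch '[[[0,0,0],-1,52],[[0,0,0],-1,52],[[0,0,0],-1,52],[[0,0,0],-1,52],[[0,0,0],-1,52],[[0,0,0],-1,52],[[0,0,0],-1,52],[[0,0,0],-1,52],[[0,0,0],-1,52],[[0,0,0],-1,52]]'>/dev/null; python3 st.py
python3 - <<'E'
from h import *
a=shot('scene');A=cv2.resize(a['img'][140:245,230:340],(600,573),interpolation=cv2.INTER_CUBIC)
cv2.imwrite('pics/c3.png',A[:,:,::-1])
E
```

```text
t12.05 pos [ 0.5121 -0.0104  0.185 ] yaw -37.48 j7 -2.344 tool err mm [ 0.4 -0.1] F [ 0.8 -0.6  0.1] F tool [ 1.  -0.  -0.1] T [-0.003  0.003 -0.023] w 0.611 gf 0.0 tilt [-0.e+00 -4.e-04 -1.e+00]
t17.05 pos [ 0.5121 -0.0104  0.1851] yaw 122.53 j7 0.338 tool err mm [-0.3  0.2] F [-0.9 -0.2  0.4] F tool [ 0.3 -0.8 -0.4] T [0.004 0.022 0.031] w 0.613 gf 0.0 tilt [ 1.e-04  3.e-04 -1.e+00]
```

View pics/c3.png

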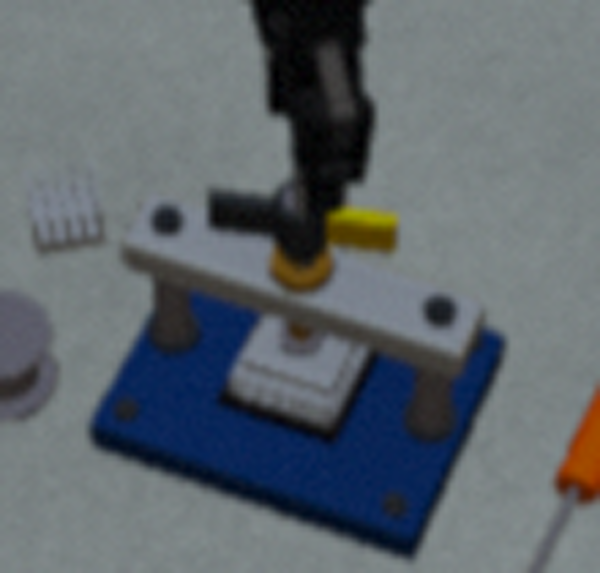

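The wing has swapped ends: yellow is now on the right at (360,228), dark on the left at (240,210), a clean half turn. Regrasping with a small centring correction, then stroke 2.

```bash

python3 -m inch '[[[-0.015,-0.003,0.4],-1,52],[[0,0,0.6],0,52],[[0,0,0],0,30],[[0,0,0],0,20],[[0,0,0],0,20],[[0,0,-0.02],0,20],[[0,0,0],0,20]]'>/dev/null; python3 st.py
python3 ok.py .3 && python3 -m inch '[[[0,0,0.0022],1,20],[[0,0,0.0022],1,20],[[0,0,0.0022],1,20],[[0,0,0.0022],1,20],[[0,0,0.0022],1,20],[[0,0,0.0022],1,20],[[0,0,0.0022],1,20],[[0,0,0.0022],1,20],[[0,0,0.0022],1,20],[[0,0,0.0022],1,20]]'>/dev/null; python3 st.py
```

```text
t17.98 pos [ 0.5121 -0.0112  0.1356] yaw 126.33 j7 0.363 tool err mm [0.3 0.7] F [  2.5   3.2 -20.8] F tool [ 1.1  3.9 20.8] T [ 0.636 -0.519  0.022] w 0.279 gf 60.5 tilt [ 5.e-04 -1.e-04 -1.e+00]
Tz 0.022 j7 0.363 [  2.5   3.2 -20.8]
t19.23 pos [ 0.5124 -0.0111  0.1346] yaw 86.21 j7 -0.288 tool err mm [0.6 0.1] F [  4.6   2.9 -22.5] F tool [ 3.2  4.4 22.5] T [ 0.624 -0.973  0.135] w 0.278 gf 60.6 tilt [ 4.e-04 -1.e-04 -1.e+00]
```

```bash

python3 -m inch '[[[0,0,0.03],1,20],[[0,0,0.0022],1,20],[[0,0,0.0022],1,20],[[0,0,0.0022],1,20],[[0,0,0.0022],1,20],[[0,0,0.0022],1,20],[[0,0,0.0022],1,20],[[0,0,0.0022],1,20]]'>/dev/null; python3 ok.py .2 &&
python3 -m inch '[[[0,0,0.0022],1,20],[[0,0,0.0022],1,20],[[0,0,0.0022],1,20],[[0,0,0.0022],1,20],[[0,0,0.0022],1,20],[[0,0,0.0022],1,20],[[0,0,0.0022],1,20]]'>/dev/null; python3 ok.py .2 &&
python3 -m inch '[[[0,0,0.0022],1,20],[[0,0,0.0022],1,20],[[0,0,0.0022],1,20],[[0,0,0.0022],1,20],[[0,0,0.0022],1,20]]'>/dev/null; python3 ok.py .2 &&
python3 -m inch '[[[0,0,0.0022],1,20],[[0,0,0.0022],1,20],[[0,0,0.0022],1,20],[[0,0,0.0022],1,20],[[0,0,0.0022],1,20]]'>/dev/null; python3 ok.py .2 &&
python3 -m inch '[[[0,0,0.0022],1,20],[[0,0,0.0022],1,20],[[0,0,0.0022],1,20],[[0,0,0.0022],1,20],[[0,0,0.0022],1,20]]'>/dev/null; python3 ok.py .2 &&
python3 -m inch '[[[0,0,0.0022],1,20],[[0,0,0.0022],1,20],[[0,0,0.0022],1,20],[[0,0,0.0022],1,20],[[0,0,0.0022],1,20]]'>/dev/null; python3 st.py
```

```text
Tz 0.075 j7 -0.809 [-0.4  2.7 -3.4]
Tz 0.066 j7 -1.264 [ 0.1  0.5 -4.5]
Tz 0.054 j7 -1.589 [-0.6 -0.7 -4.5]
Tz 0.031 j7 -1.913 [-0.1 -0.4 -4.4]
Tz 0.027 j7 -2.237 [-0.3 -1.8 -4.1]
t23.60 pos [ 0.5128 -0.0117  0.1304] yaw -53.82 j7 -2.560 tool err mm [-1.2 -0.5] F [-2.2 -1.9 -3.7] F tool [0.2 2.9 3.7] T [-0.535  0.213  0.085] w 0.284 gf 62.6 tilt [ 8.e-04 -8.e-04 -1.e+00]
```

```bash

python3 -m inch '[[[0,0,0],0,52],[[0,0,0],0,52],[[0,0,-0.5],0,52],[[0,0,-0.5],0,52],[[0,0,0],-1,52],[[0,0,0],-1,52],[[0,0,0],-1,52],[[0,0,0],-1,52],[[0,0,0],-1,52]]'>/dev/null
python3 -m inch '[[[0,0,0],-1,52],[[0,0,0],-1,52],[[0,0,0],-1,52],[[0,0,0],-1,52],[[0,0,0],-1,52],[[0,0,0],-1,52],[[0,0,0],-1,52],[[0,0,0],-1,52],[[0,0,0],-1,52],[[0,0,0],-1,52]]'>/dev/null
python3 -m inch '[[[0,0,0],-1,52],[[0,0,0],-1,52],[[0,0,0],-1,52],[[0,0,0],-1,52],[[0,0,0],-1,52],[[0,0,0],-1,52],[[0,0,0],-1,52],[[0,0,0],-1,52],[[0,0,0],-1,52],[[0,0,0],-1,52]]'>/dev/null
python3 -m inch '[[[0,0,0],-1,52],[[0,0,0],-1,52],[[0,0,0],-1,52],[[0,0,0],-1,52],[[0,0,0],-1,52],[[0,0,0],-1,52],[[0,0,0],-1,52],[[0,0,0],-1,52],[[0,0,0],-1,52],[[0,0,0],-1,52]]'>/dev/null
python3 -m inch '[[[0,0,0],-1,52],[[0,0,0],-1,52],[[0,0,0],-1,52],[[0,0,0],-1,52],[[0,0,0],-1,52],[[0,0,0],-1,52],[[0,0,0],-1,52],[[0,0,0],-1,52],[[0,0,0],-1,52],[[0,0,0],-1,52]]'>/dev/null; python3 st.py
python3 - <<'E'
from h import *
a=shot('scene');A=cv2.resize(a['img'][160:225,250:330],(738,600),interpolation=cv2.INTER_CUBIC)
cv2.imwrite('pics/c4.png',cv2.convertScaleAbs(A[:,:,::-1],alpha=1.3))
for z in(.036,.04,.045,.05,.055,.06): print(z,[round((p-o+.5)*9.23) for p,o in zip(proj(a,[.5126,-.0112,z]),(250,160))])
E
```

```text
t29.73 pos [ 0.5127 -0.0113  0.18  ] yaw 126.52 j7 0.448 tool err mm [0.8 0.3] F [-0.2  0.2  0.5] F tool [ 0.3 -0.  -0.5] T [-0.015  0.018  0.007] w 0.608 gf 0.0 tilt [-5.e-04  8.e-04 -1.e+00]
0.036 [318, 423]
0.04 [318, 415]
0.045 [318, 405]
0.05 [318, 394]
0.055 [318, 384]
0.06 [318, 374]
```

View pics/c4.png

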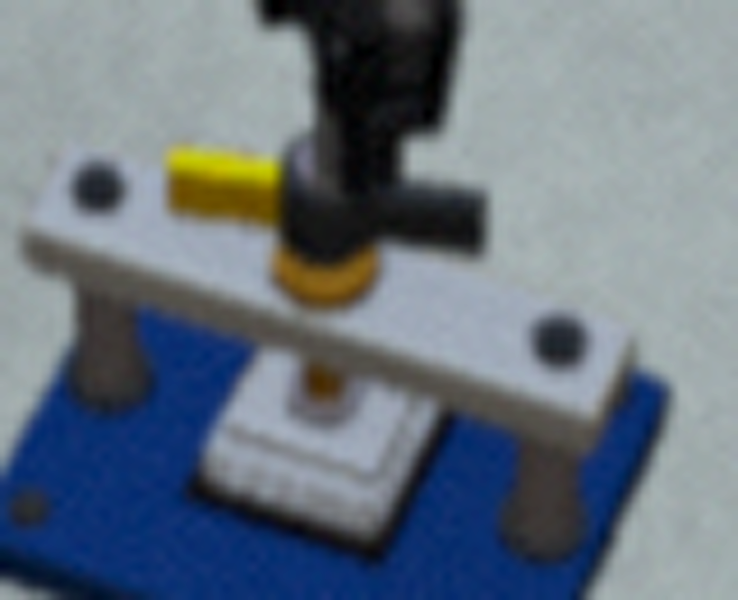

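Foot rim at (325,424) and block edge at about (300,452) give a gap of ≈4 mm, so about 140° to go. Regrasping, then advancing carefully.

```bash

python3 -m inch '[[[0,0,0.4],0,52],[[0,0,0.6],0,52],[[0,0,0],0,30],[[0,0,0],0,20],[[0,0,0],0,20],[[0,0,0],0,20]]'>/dev/null; python3 st.py
python3 ok.py .3 && python3 -m inch '[[[0,0,0.0022],1,20],[[0,0,0.0022],1,20],[[0,0,0.0022],1,20],[[0,0,0.0022],1,20],[[0,0,0.0022],1,20]]'>/dev/null; python3 st.py
```

```text
t30.52 pos [ 0.5124 -0.0113  0.1301] yaw 126.32 j7 0.415 tool err mm [0.6 0.6] F [-2.6  0.5 -2.5] F tool [ 1.9 -1.8  2.5] T [0.202 0.594 0.019] w 0.286 gf 59.5 tilt [-2.e-04  4.e-04 -1.e+00]
Tz 0.019 j7 0.415 [-2.6  0.5 -2.5]
t31.15 pos [ 0.5125 -0.0113  0.1296] yaw 106.20 j7 0.089 tool err mm [0.7 0.2] F [-3.2  0.3 -1. ] F tool [ 1.2 -3.   1. ] T [0.206 0.573 0.05 ] w 0.280 gf 59.8 tilt [-1.e-04  6.e-04 -1.e+00]
```

```bash

python3 -m inch '[[[0,0,0.0022],1,20],[[0,0,0.0022],1,20],[[0,0,0.0022],1,20],[[0,0,0.0022],1,20]]'>/dev/null; python3 ok.py .18 &&
python3 -m inch '[[[0,0,0.0022],1,20],[[0,0,0.0022],1,20],[[0,0,0.0022],1,20]]'>/dev/null; python3 ok.py .18 &&
python3 -m inch '[[[0,0,0.0022],1,20],[[0,0,0.0022],1,20]]'>/dev/null; python3 ok.py .18 &&
python3 -m inch '[[[0,0,0.0022],1,20],[[0,0,0.0022],1,20]]'>/dev/null; python3 ok.py .18 &&
python3 -m inch '[[[0,0,0.0013],0.6,20],[[0,0,0.0013],0.6,20]]'>/dev/null; python3 ok.py .18 &&
python3 -m inch '[[[0,0,0.0013],0.6,20],[[0,0,0.0013],0.6,20]]'>/dev/null; python3 ok.py .18 &&
python3 -m inch '[[[0,0,0.0013],0.6,20],[[0,0,0.0013],0.6,20]]'>/dev/null; python3 ok.py .18 &&
python3 -m inch '[[[0,0,0.0013],0.6,20],[[0,0,0.0013],0.6,20]]'>/dev/null; python3 ok.py .18 &&
python3 -m inch '[[[0,0,0.0013],0.6,20],[[0,0,0.0013],0.6,20]]'>/dev/null; python3 ok.py .18 &&
python3 -m inch '[[[0,0,0.0013],0.6,20],[[0,0,0.0013],0.6,20]]'>/dev/null; python3 st.py
```

```text
Tz 0.127 j7 -0.170 [-3.4  0.1  1. ]
Tz 0.150 j7 -0.364 [-3.2  0.1  3.5]
Tz 0.210 j7 -0.494 [-4.8  0.9  6. ]
Tz 0.210 j7 -0.494 [-4.8  0.9  6. ]
Tz 0.210 j7 -0.494 [-4.8  0.9  6. ]
Tz 0.210 j7 -0.494 [-4.8  0.9  6. ]
Tz 0.210 j7 -0.494 [-4.8  0.9  6. ]
Tz 0.210 j7 -0.494 [-4.8  0.9  6. ]
Tz 0.210 j7 -0.494 [-4.8  0.9  6. ]
t32.27 pos [ 0.5127 -0.0112  0.129 ] yaw 70.20 j7 -0.494 tool err mm [ 0.6 -0.5] F [-4.8  0.9  6. ] F tool [-0.7 -4.8 -6.1] T [0.096 1.028 0.21 ] w 0.282 gf 60.7 tilt [ 4.e-04  9.e-04 -1.e+00]
```

Torque has reached 0.21 N·m and Fz is rising, so it may be bottomed, or the hub may be slipping in the pads. I'll check the wing angle in the picture.

```bash

python3 - <<'E'
from h import *
a=shot('scene');A=cv2.resize(a['img'][160:225,250:330],(738,600),interpolation=cv2.INTER_CUBIC)
A=cv2.convertScaleAbs(A[:,:,::-1],alpha=1.3)
A=np.ascontiguousarray(A)
W=lambda p:tuple(int(round((v-o+.5)*9.23)) for v,o in zip(proj(a,p),(250,160)))
z=.150-.001*360/36-.0015
for t in(15,30,45,56):
    th=np.radians(-78.4-t)
    for k,c in((1,(0,255,255)),(-1,(0,0,255))): print(t,k,W([.5126+k*.043*np.cos(th),-.0112+k*.043*np.sin(th),z]))
cv2.imwrite('pics/c5.png',A)
E
```

```text
15 1 (174, 149)
15 -1 (469, 252)
30 1 (196, 121)
30 -1 (447, 281)
45 1 (227, 100)
45 -1 (417, 304)
56 1 (253, 88)
56 -1 (390, 317)
```

View pics/c5.png

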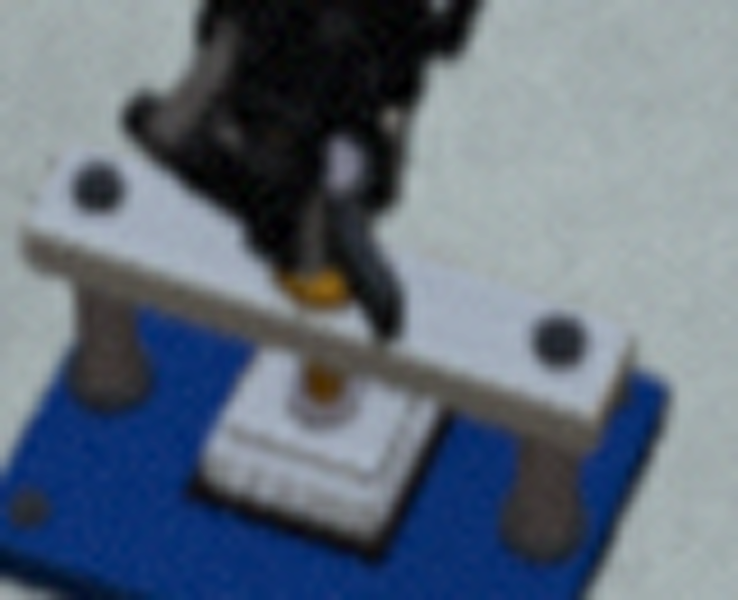

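The dark tip is at (388,325), predicted (390,317) for the full 56°, so the wing followed and hasn't slipped. It isn't bottomed yet either, since 8° of contact would have raised the torque steeply. Continuing in small steps.

```bash

python3 -m inch '[[[0,0,0],0.5,20],[[0,0,0],0.5,20]]'>/dev/null; python3 ok.py .28 &&
python3 -m inch '[[[0,0,0],0.5,20],[[0,0,0],0.5,20]]'>/dev/null; python3 ok.py .28 &&
python3 -m inch '[[[0,0,0],0.5,20],[[0,0,0],0.5,20]]'>/dev/null; python3 ok.py .28 &&
python3 -m inch '[[[0,0,0.002],0.5,20],[[0,0,0.002],0.5,20]]'>/dev/null; python3 st.py
```

```text
Tz 0.195 j7 -0.558 [-4.   0.1  5.1]
Tz 0.198 j7 -0.623 [-3.8 -1.1  5.1]
Tz 0.296 j7 -0.687 [-4.   0.3  4.8]
t33.08 pos [ 0.5127 -0.0113  0.1289] yaw 58.26 j7 -0.687 tool err mm [ 0.5 -0.6] F [-4.   0.3  4.8] F tool [-1.9 -3.5 -4.8] T [0.107 0.904 0.296] w 0.285 gf 60.6 tilt [ 7.e-04  9.e-04 -1.e+00]
```

```bash

python3 -m inch '[[[0,0,0],0,20]]'>/dev/null; python3 ok.py .3;python3 -m inch '[[[0,0,0.01],0,20]]'>/dev/null; python3 ok.py .3
python3 -m inch '[[[0,0,0.002],0.5,20]]'>/dev/null; python3 ok.py .33 &&
python3 -m inch '[[[0,0,0.002],0.5,20]]'>/dev/null; python3 ok.py .33 &&
python3 -m inch '[[[0,0,0.002],0.5,20]]'>/dev/null; python3 ok.py .33 &&
python3 -m inch '[[[0,0,0.002],0.5,20]]'>/dev/null; python3 st.py
```

```text
Tz 0.093 j7 -0.687 [-4.4  0.2  5.5]
Tz 0.126 j7 -0.686 [-8.3 -0.6 20.3]
Tz 0.229 j7 -0.719 [-7.5  0.4 16.6]
Tz 0.293 j7 -0.752 [-9.2  0.7 18.6]
Tz 0.252 j7 -0.785 [-8.9  0.  18.8]
t33.83 pos [ 0.5129 -0.0113  0.1287] yaw 50.27 j7 -0.817 tool err mm [ 0.3 -0.8] F [-9.  -0.5 20.7] F tool [ -6.1  -6.6 -20.7] T [0.031 2.039 0.236] w 0.284 gf 62.2 tilt [ 0.0011  0.0011 -1.    ]
```

```bash
cat > tip.py <<'E'
from h import *
a=shot('scene')
A=cv2.convertScaleAbs(cv2.resize(a['img'][160:225,250:330],(738,600),interpolation=cv2.INTER_CUBIC)[:,:,::-1],alpha=1.3)
def tip(I):
    m=(I[230:360,300:440].max(2)<75).astype(np.uint8); n,l,s,c=cv2.connectedComponentsWithStats(m)
    ys,xs=np.nonzero(m); k=ys>=ys.max()-25; return len(xs),xs[k].mean()+300,ys.max()+230
print('old',tip(cv2.imread('pics/c5.png')),'now',tip(A)); cv2.imwrite('pics/c6.png',A)
W=lambda p:tuple(int(round((v-o+.5)*9.23)) for v,o in zip(proj(a,p),(250,160)))
for t in(56,62,68,76,84):
    th=np.radians(101.6-t); print(t,W([.5126+.043*np.cos(th),-.0112+.043*np.sin(th),.1275]))
E
python3 tip.py
```

```text
old (5824, np.float64(385.09856630824373), np.int64(344)) now (5554, np.float64(335.51716247139586), np.int64(359))
56 (389, 342)
62 (373, 347)
68 (357, 351)
76 (334, 354)
84 (311, 354)
```

View pics/c6.png

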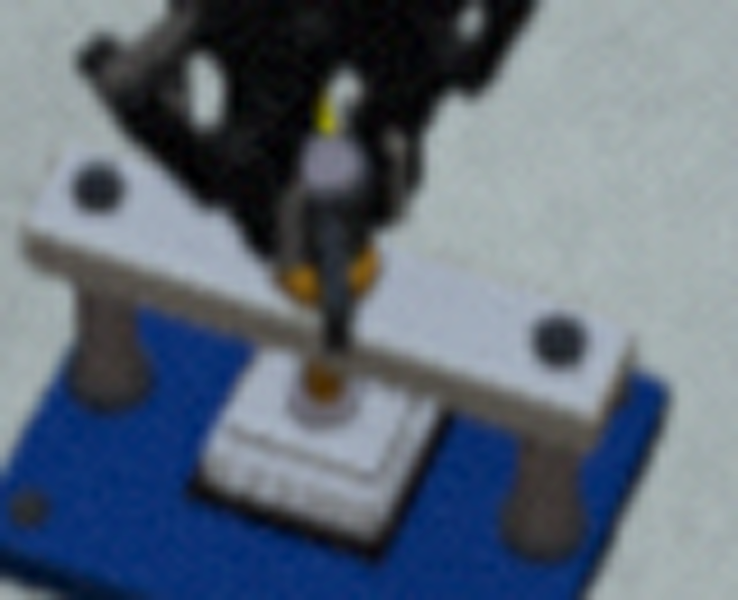

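The dark wing tip is at (337,345), predicted (336,354) for about 76°, so it's still turning with the tool and isn't bottomed. I'll relieve the down-force and continue in small guarded steps.

```bash

python3 -m inch '[[[0,0,-0.012],0.5,20],[[0,0,0.0011],0.5,20]]'>/dev/null; python3 ok.py .4 &&
python3 -m inch '[[[0,0,0.0011],0.5,20],[[0,0,0.0011],0.5,20]]'>/dev/null; python3 ok.py .4 &&
python3 -m inch '[[[0,0,0.0011],0.5,20],[[0,0,0.0011],0.5,20]]'>/dev/null; python3 ok.py .4 &&
python3 -m inch '[[[0,0,0.0011],0.5,20],[[0,0,0.0011],0.5,20]]'>/dev/null; python3 ok.py .4 &&
python3 -m inch '[[[0,0,0.0011],0.5,20],[[0,0,0.0011],0.5,20]]'>/dev/null; python3 st.py
```

```text
Tz 0.226 j7 -0.882 [-5.5 -0.7 11. ]
Tz 0.288 j7 -0.946 [-6.6  0.5 12.2]
Tz 0.335 j7 -1.011 [-6.9 -0.7 13.3]
Tz 0.360 j7 -1.076 [-6.6 -0.5 14.5]
t35.12 pos [ 0.5129 -0.0113  0.1286] yaw 30.27 j7 -1.140 tool err mm [ 0.1 -0.9] F [-6.9 -0.5 15.8] F tool [ -6.2  -3.  -15.8] T [-0.07   1.589  0.384] w 0.279 gf 61.7 tilt [ 1.3e-03  6.0e-04 -1.0e+00]
```

```bash
cat > tip2.py <<'E'
from h import *
import sys
a=shot('scene')
A=cv2.convertScaleAbs(cv2.resize(a['img'][160:225,250:330],(738,600),interpolation=cv2.INTER_CUBIC)[:,:,::-1],alpha=1.3)
cv2.imwrite('pics/'+sys.argv[1],A)
for f in('c5.png','c6.png',sys.argv[1]):
    I=cv2.imread('pics/'+f)
    for r in(310,325,338):
        row=I[r-4:r+5,230:430].max(2).mean(0); xs=np.nonzero(row<80)[0]+230
        print(f,r,(xs.min(),xs.max(),len(xs)) if len(xs) else None,end=' ')
    print()
W=lambda p:tuple(int(round((v-o+.5)*9.23)) for v,o in zip(proj(a,p),(250,160)))
for t in(76,84,90,96):
    th=np.radians(101.6-t); print(t,W([.5126+.043*np.cos(th),-.0112+.043*np.sin(th),.1275]))
E
python3 tip2.py c7.png
```

```text
c5.png 310 (np.int64(363), np.int64(400), 38) c5.png 325 (np.int64(242), np.int64(400), 31) c5.png 338 (np.int64(375), np.int64(392), 18) 
c6.png 310 (np.int64(318), np.int64(352), 35) c6.png 325 (np.int64(321), np.int64(349), 29) c6.png 338 (np.int64(318), np.int64(351), 34) 
c7.png 310 (np.int64(270), np.int64(312), 43) c7.png 325 (np.int64(263), np.int64(306), 44) c7.png 338 (np.int64(264), np.int64(308), 45) 
76 (334, 354)
84 (311, 354)
90 (294, 353)
96 (278, 350)
```

```bash
python3 - <<'E'
import cv2,numpy as np
for f in('c4','c5','c6','c7'):
    I=cv2.imread(f'pics/{f}.png').astype(float); 
    p=I[340:450:6,310:340].mean(1).mean(1); print(f,p.round().astype(int))
    q=I[340:450,310:340,:].mean(1); br=q[:,2]-q[:,0]; k=np.nonzero(br>30)[0]+340; print('brass rows',k.min() if len(k) else 0,k.max() if len(k) else 0)
E
```

```text
c4 [ 87  79  79  76  70  58  48  44  47  61  79  95 101  97 114 141 160 172
 168]
brass rows 368 398
c5 [ 87  80  81  77  70  59  50  46  47  58  73  93 104 100 112 135 157 172
 170]
brass rows 369 399
c6 [ 49  54  61  67  66  60  51  45  46  57  74  93 104 101 114 137 159 173
 171]
brass rows 367 399
c7 [ 88  82  81  77  69  60  50  46  48  58  71  90 101  99 110 133 155 172
 171]
brass rows 368 400
```

The foot has barely moved since about 40° into this stroke, while the torque rose smoothly from 0.13 to 0.38. So it is bottomed and the drive is winding up elastically. Unwinding in small steps to find the true contact angle from the torque.

```bash

python3 -m inch '[[[0,0,-0.02],0,20]]'>/dev/null; python3 ok.py 9
python3 -m inch '[[[0,0,0],-1,20]]'>/dev/null; python3 ok.py 9
python3 -m inch '[[[0,0,0],-1,20]]'>/dev/null; python3 ok.py 9
python3 -m inch '[[[0,0,0],-1,20]]'>/dev/null; python3 ok.py 9
python3 -m inch '[[[0,0,0],-1,20]]'>/dev/null; python3 ok.py 9
python3 -m inch '[[[0,0,0],-1,20]]'>/dev/null; python3 ok.py 9
python3 -m inch '[[[0,0,0],-1,20]]'>/dev/null; python3 st.py
```

```text
Tz 0.326 j7 -1.139 [ 0.2 -0.3 -8.9]
Tz 0.249 j7 -1.073 [-2.4 -0.3  2.5]
Tz 0.255 j7 -1.008 [-2.3 -0.2  3. ]
Tz 0.222 j7 -0.943 [-2.9  0.1  3.6]
Tz 0.146 j7 -0.878 [-2.9  0.4  3.9]
Tz 0.152 j7 -0.813 [-3.2  1.3  4.8]
t36.05 pos [ 0.5127 -0.0113  0.1289] yaw 54.46 j7 -0.749 tool err mm [ 0.5 -0.6] F [-3.7  0.7  5.3] F tool [-1.6 -3.4 -5.3] T [0.03  0.796 0.192] w 0.285 gf 60.6 tilt [ 7.e-04  7.e-04 -1.e+00]
```

Torque stays positive while turning back, so it is elastic. Continuing to find where it crosses to plain running friction (about -0.06).

```bash

python3 -m inch '[[[0,0,-0.0005],-1,20]]'>/dev/null; python3 ok.py 9
python3 -m inch '[[[0,0,-0.0005],-1,20]]'>/dev/null; python3 ok.py 9
python3 -m inch '[[[0,0,-0.0005],-1,20]]'>/dev/null; python3 ok.py 9
python3 -m inch '[[[0,0,-0.0005],-1,20]]'>/dev/null; python3 ok.py 9
python3 -m inch '[[[0,0,-0.0005],-1,20]]'>/dev/null; python3 ok.py 9
python3 -m inch '[[[0,0,-0.0005],-1,20]]'>/dev/null; python3 ok.py 9
python3 -m inch '[[[0,0,-0.0005],-1,20]]'>/dev/null; python3 ok.py 9
python3 -m inch '[[[0,0,-0.001],-1,20]]'>/dev/null; python3 ok.py 9
python3 -m inch '[[[0,0,-0.001],-1,20]]'>/dev/null; python3 ok.py 9
python3 -m inch '[[[0,0,-0.002],-1,20]]'>/dev/null; python3 ok.py 9
python3 -m inch '[[[0,0,-0.0022],-1,20]]'>/dev/null; python3 ok.py 9
python3 -m inch '[[[0,0,-0.0022],-1,20]]'>/dev/null; python3 st.py
```

```text
Tz 0.097 j7 -0.684 [-3.4  0.6  4.8]
Tz 0.044 j7 -0.619 [-3.4  1.1  5.5]
Tz 0.050 j7 -0.554 [-3.7  0.   4.7]
Tz 0.077 j7 -0.490 [-3.7  0.2  5. ]
Tz -0.002 j7 -0.425 [-4.6  1.4  5.7]
Tz -0.023 j7 -0.360 [-4.1  0.3  5.3]
Tz 0.016 j7 -0.295 [-4.2  0.8  6.3]
Tz -0.037 j7 -0.230 [-4.6  0.4  5.4]
Tz -0.043 j7 -0.166 [-4.9  0.8  5.4]
Tz -0.003 j7 -0.101 [-3.7  1.8  4.6]
Tz -0.117 j7 -0.036 [-4.3  1.4  3.6]
t37.55 pos [ 0.5125 -0.0113  0.1294] yaw 102.44 j7 0.029 tool err mm [0.7 0.1] F [-4.3  0.7  4.3] F tool [ 1.6 -4.  -4.3] T [ 0.227  0.867 -0.043] w 0.281 gf 60.4 tilt [ 1.e-04  6.e-04 -1.e+00]
```

Elastic torque vanishes at about j7 ≈ -0.1 (yaw ≈ 95°), so contact came 391° from the start, or 10.9 mm, which is within the stated 7–16 mm. The half turn back ends near yaw 273°, beyond j7's range in this grip. I'll open in place, re-index 48° with the fingers clear of the wings, and regrasp.

```bash

python3 -m inch '[[[0,0,0],0,52],[[0,0,0],0,52],[[0,0,0],0,52],[[0,0,0],1,52],[[0,0,0],1,52],[[0,0,0],1,52]]'>/dev/null; python3 st.py; python3 tip2.py c8.png | grep c8
python3 -m inch '[[[0,0,0],1,52],[[0,0,0],1,52],[[0,0,0],1,52],[[0,0,0],1,52],[[0,0,0],1,52],[[0,0,0],1,52],[[0,0,0],1,52],[[0,0,0],1,52],[[0,0,0],1,52]]'>/dev/null; python3 st.py
python3 -m inch '[[[0,0,0],0,30],[[0,0,0],0,20],[[0,0,0],0,20],[[0,0,0],0,20]]'>/dev/null; python3 st.py
```

```text
t38.30 pos [ 0.5125 -0.0113  0.1289] yaw 90.15 j7 -0.170 tool err mm [0.8 0. ] F [-1.  -0.3  0.4] F tool [-0.3 -1.  -0.4] T [-0.021 -0.018  0.026] w 0.613 gf 0.0 tilt [ 1.e-04  2.e-04 -1.e+00]
c8.png 310 (np.int64(254), np.int64(310), 57) c8.png 325 (np.int64(296), np.int64(297), 2) c8.png 338 None 
t39.48 pos [ 0.5125 -0.0113  0.1289] yaw 54.23 j7 -0.752 tool err mm [ 0.7 -0.4] F [ 0.4  0.5 -0.4] F tool [0.6 0.1 0.4] T [ 0.038  0.017 -0.005] w 0.605 gf 0.0 tilt [ 1.e-04  1.e-04 -1.e+00]
t39.98 pos [ 0.5126 -0.0113  0.1291] yaw 54.36 j7 -0.750 tool err mm [ 0.7 -0.5] F [-1.4 -0.3  6.5] F tool [-1.1 -1.  -6.5] T [-0.026  0.135  0.052] w 0.287 gf 58.6 tilt [ 4.e-04  3.e-04 -1.e+00]
```

```bash

python3 -m inch '[[[0,0,-0.008],-1,20],[[0,0,-0.0022],-1,20],[[0,0,-0.0022],-1,20],[[0,0,-0.0022],-1,20],[[0,0,-0.0022],-1,20],[[0,0,-0.0022],-1,20],[[0,0,-0.0022],-1,20],[[0,0,-0.0022],-1,20],[[0,0,-0.0022],-1,20],[[0,0,-0.0022],-1,20]]'>/dev/null; python3 ok.py .3 &&
python3 -m inch '[[[0,0,-0.0022],-1,20],[[0,0,-0.0022],-1,20],[[0,0,-0.0022],-1,20],[[0,0,-0.0022],-1,20],[[0,0,-0.0022],-1,20],[[0,0,-0.0022],-1,20],[[0,0,-0.0022],-1,20],[[0,0,-0.0022],-1,20],[[0,0,-0.0022],-1,20],[[0,0,-0.0022],-1,20]]'>/dev/null; python3 ok.py .3 &&
python3 -m inch '[[[0,0,-0.0022],-1,20],[[0,0,-0.0022],-1,20],[[0,0,-0.0022],-1,20],[[0,0,-0.0022],-1,20],[[0,0,-0.0022],-1,20],[[0,0,-0.0022],-1,20],[[0,0,-0.0022],-1,20],[[0,0,-0.0022],-1,20],[[0,0,-0.0022],-1,20],[[0,0,-0.0022],-1,20]]'>/dev/null; python3 ok.py .3 &&
python3 -m inch '[[[0,0,-0.0022],-1,20],[[0,0,-0.0022],-1,20],[[0,0,-0.0022],-1,20],[[0,0,-0.0022],-1,20],[[0,0,-0.0022],-1,20],[[0,0,-0.0022],-1,20],[[0,0,-0.0022],-1,20],[[0,0,-0.0022],-1,20],[[0,0,-0.0022],-1,20],[[0,0,-0.0022],-1,20]]'>/dev/null; python3 st.py
```

```text
Tz -0.060 j7 -0.099 [-0.4  0.5  1.9]
Tz -0.107 j7 0.549 [ 0.8 -0.2  2. ]
Tz -0.067 j7 1.196 [ 0.2 -0.   2.3]
t44.98 pos [ 0.5124 -0.0115  0.1335] yaw -145.53 j7 1.838 tool err mm [-0.7  0.7] F [-0.3 -0.8  3.4] F tool [ 0.7 -0.5 -3.4] T [-0.199  0.069 -0.083] w 0.287 gf 58.9 tilt [-0. -0. -1.]
```

```bash

python3 -m inch '[[[0,0,-0.0022],-1,20],[[0,0,-0.0022],-1,20],[[0,0,-0.0022],-1,20],[[0,0,0],0,20],[[0,0,0],0,55],[[0,0,0],0,55],[[0,0,0],0,55],[[0,0,-0.6],0,55],[[0,0,-1],0,55],[[0,0,-1],0,55]]'>/dev/null; python3 st.py
python3 - <<'E'
from h import *
a=shot('scene');A=cv2.resize(a['img'][160:225,250:330],(738,600),interpolation=cv2.INTER_CUBIC)
cv2.imwrite('pics/c9.png',cv2.convertScaleAbs(A[:,:,::-1],alpha=1.3))
W=lambda p:tuple(int(round((v-o+.5)*9.23)) for v,o in zip(proj(a,p),(250,160)))
for t in(50,60,70.6,80): 
    th=np.radians(t);v=.043*np.array([np.cos(th),np.sin(th)]);c=np.array([.5126,-.0112])
    print(t,'yel',W([*(c+v),.144]),'dark',W([*(c-v),.144]))
E
```

```text
t46.23 pos [ 0.512  -0.0112  0.2652] yaw -133.67 j7 2.155 tool err mm [-0.8  0.1] F [0.4 0.3 0.9] F tool [-0.5 -0.1 -0.9] T [-0.018 -0.043  0.01 ] w 0.648 gf 0.0 tilt [ 1.e-04  6.e-04 -1.e+00]
50 yel (402, 300) dark (242, 79)
60 yel (425, 287) dark (219, 91)
70.6 yel (446, 270) dark (198, 107)
80 yel (461, 253) dark (182, 123)
```

View pics/c9.png

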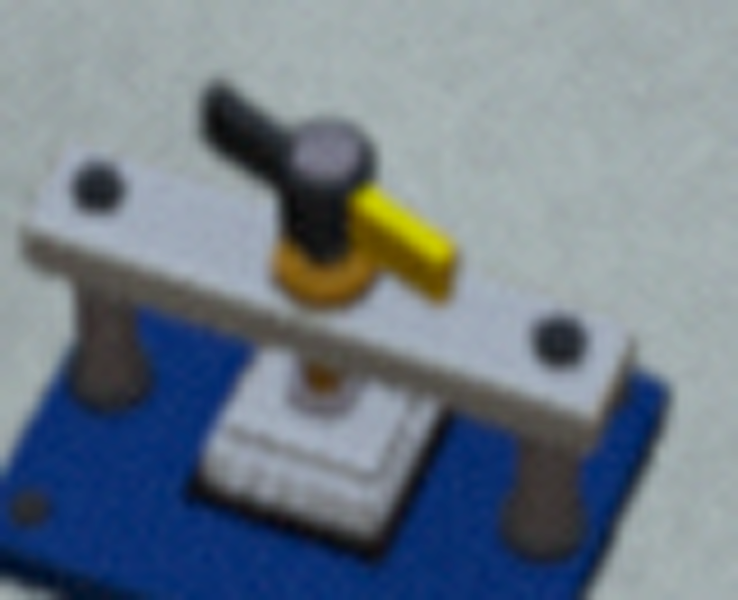

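The yellow tip is at (445,270) and the dark tip at (212,100). That matches the predicted 70.6°, a half turn back from contact, and the foot rim has risen to about (325,413). The gripper is clear, so I'm handing in.

```bash
python3 -c "
from workcell import ctrl
print(ctrl.hand_in())"
```

```text
the job is handed in; nothing more can be done
None
```

I bottomed the wing screw on the block about 391° (10.9 mm) from its start, backed it off about 179°, left it free and handed in at about 46 s; before I caught the contact, it was wound roughly 65° past bottom at up to 0.38 N·m, firmer than intended.

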